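# Hook the tape over the plank's end and set the square on its mark

## Robot

A 6-joint arm with a two-finger parallel gripper is mounted at the origin on the work surface. World frame = base frame: x ahead of the robot, y to its left, z up, the work surface at z = 0. Lengths are in mm, angles in rad, forces in N, time in s.
With the tool pointing down it reaches from about 350 to 775 mm from the base axis. Payload 7.3 kg.
Tool frame: the origin (TCP) lies midway between the tips of the shut fingers; the grasp point (between the pads) lies 19 mm behind it; z points along the fingers, y is the line along which they close (so a half turn about z gives the same grasp; the last joint's range is limited). The gripper opens to 92 mm and grips with 3 to 60 N. Pads are 19 mm wide; open, the fingers measure 130 mm over their backs; the gripper's body (75 mm by 190 mm) begins 47 mm behind the grasp point.
Start: joints at [-0.146, 0.342, 1.524, -0, 1.275, -0.146], TCP at [525.019, 0.019, 226.741] pointing down, gripper open.
Joint ranges: [-2.53, 2.53], [-0.77, 2.02], [0.04, 2.7], [-1, 4.14], [0.28, 2.66], [-3.11, 3.11]. Speed limits (rad/s): [2.57, 2.57, 3.14, 3.14, 3.14, 3.14].

## Interface

Orientations are given as [roll, pitch, yaw] about the fixed x, y, z axes, in that order (R = Rz(yaw) Ry(pitch) Rx(roll)).
In Python, from plant import bot gives the robot as it stands.
- The arm moves only by the tool servo_tool, never from a script. Its argument "deltas" is a list of rows, each a list of 2 entries, a list of its own where there are three numbers: the shift along the tool's x, y, z in m, then the turn, a rotation vector about the tool's x, y, z in degrees. A call has 1 to 20 rows; each row shifts and turns the commanded pose from where the row before left it, along the tool's axes as they then stand; what a row does not reach is not made up. A row lasts 1/8 s, in which the tool goes at most 62.5 mm and 10.7 degrees, less where a joint would pass 70% of its speed; a pose out of reach is approached as far as the arm can. A call with a gripper value outside its range is refused whole. "fingers" is the opening, from 0 (shut) to 1 (fully open), set as the call begins (left out, the last holds). The fingers move at their own pace and stop on an object; the grip force is fixed at half the most. Time passes only in rows, so rows that do not move let the fingers close. It gives the time, the measured TCP pose, the force, the opening and the grip force at its end, in the units of the state.
- bot.get_obs(): the state, without advancing time (a new reading comes with each control period).
- bot.capture(name): name is "scene" or "side" or "wrist"; returns the picture (400x640x3 uint8, red, green, blue); there is no depth.
- bot.camera_model(name): a dict with "mtx" (3x3 intrinsics, pixels), "xyz" and "rotation" of the camera in the world. Camera axes: x right, y down, z forward; pixel columns grow to the right and rows downward; lengths in mm; the calibration is good to about 2 mm. The wrist camera is an equidistant fisheye: a pixel r from the principal point sees the ray r / f radians off the axis. A picture is of the moment at which its call begins: read the wrist's pose just before it. camera_model takes no time and is no camera call; for the wrist camera it gives the pose at the moment of the call.
- bot.close_job(): hands the job in; it is judged then, once.
The state is a dict: "time": time; "joint_positions": joint angles; "dq": joint speeds; "tau": joint torques, N m; "tool_pos": TCP position; "tcp_rot": TCP orientation; "contact_force": force on the tool from outside, world axes, zero at the start; "moment": the same for the moment, N m; "grip_width": finger opening in mm; "finger_force": force on a finger pad.
Only numpy, scipy, OpenCV 4.12 (cv2) and the standard library are available. Lean on these libraries where they do the work, as an engineer would, in place of code of your own. Each camera call takes 0.05 s, during which the arm holds its last target. There are 200 camera calls.

## Task

Mark out the new stall plank for its cross batten: draw the tape measure's blade out along the plank, catch its end hook over the plank's far end and ease it off, so that the blade stays out, taut, by itself and never flies back. Then lay the try square flat with its wooden stock close up against the plank's free long edge (the one opposite the fence), its steel blade across the plank, and the blade's outer edge in line with the middle of the broad black mark on the tape; let go of everything. Keep the plank in the corner of its stop and fence, and leave the other things where they are.

Things in the scene. Friction and masses are not known exactly. Their poses are not given: they have to be found in the camera images.
- station: Wooden marking-out fixture fixed to the bench. x = direction in which the tape is pulled, z up; origin on the bench, mid-way under the plank's place. End stop 12 mm high at x = -150 mm; fence 10 mm high along y = +80 mm, x -140 to +80 mm. Behind the stop a black tape measure: round case 38 mm wide, top 85 mm above the bench, centre x = -247, y = +45 mm, front of its mouth x = -197 mm.
- plank: Loose plain wooden plank 300 x 160 x 12 mm, lying flat with one end at the stop and one long edge at the fence. Origin: centre of its underside; x along its length in the pull direction, y across towards the fence, z up. Far end at x = +150 mm, free long edge at y = -80 mm.
- plank_end (a point): Point on the top edge of the plank's far end, on the line of the tape (axes as the plank's).
- tape_end: End leaf of the tape's sprung white blade (25 mm wide, 2 mm thick) with its hook; origin 63 mm behind the hook, in the blade's mid-plane. The blade pulls back with 3 to 5 N all the way, can be drawn out 400 mm, runs only along the station's x, and tips a little up and down about the pivot in the case, 24 mm above the bench: its end sinks under its own weight and can be lifted.
- tape_tab (a point): Where to take the tape: upper tab of its steel end hook, 7 mm above the blade's mid-plane. The hook is an upright plate 25 mm wide (y), 3 mm thick (x), reaching 12 mm above and 8 mm below the blade. Axes: x along the pull, y across, z up. Retracted, it stands 13 mm before the mouth, 34 mm short of the plank's near end, its foot about 1 mm above the plank's top level.
- tape_hook (a point): Middle of the inner face of the hook's lower lip, the face that bears on the plank's end; 4 mm below the blade's underside. Axes as tape_tab.
- tape_mark (a point): Middle of the broad black mark (5 mm wide, right across the blade's top), 120 mm behind the hook's inner face; other ticks on the blade are thin, 10 mm apart. Its pose is true only once the blade is out more than 130 mm (before that it is hidden in the case). Axes as tape_tab.
- square: Try square lying flat, 0.2 to 0.4 kg. Wooden stock 112 (x) x 25 (y) x 28 mm high, origin at the middle of its underside, z up. A steel blade (38 mm wide, 3 mm thick, underside 12.7 mm up) leaves its brass face in +y, 100 mm long, at the stock's -x end: outer edge at x = -56 mm. Set properly, its x, y lie along the plank's x, y; the stock stands on the bench, 16 mm proud of the plank's top.
- square_edge (a point): Point on the outer edge of the square's blade, at mid-length of its visible part, on its underside (axes as the square's).
- square_face (a point): Middle of the stock's brass face, which goes against the plank's edge (axes as the square's).
- lamp0: Clay lamp, 52 mm across, 21 mm high, bystander.
- lamp1: Clay lamp, 52 mm across, 21 mm high, bystander.
- lamp2: Clay lamp, 52 mm across, 21 mm high, bystander.
- hammer: Hammer lying behind the fence, 270 mm long, bystander; origin near its middle.
- screwdriver: Screwdriver lying down, bystander.
- nail_tin: Open tin, 72 mm across, 70 mm high, bystander.
- oil: Amber oil bottle 66 mm across, 190 mm high, bystander.

How it is judged:
By the outcome, as a careful person would: the job done as asked, in the order asked, and still so for the second after the job is handed in, with the robot touching nothing.
It also fails if it takes over 56 s, if anything falls off the work surface, if the arm or the gripper's body presses on something with over 40 N, if the wrist force passes 120 N, or if a joint passes its speed limit or range.

## Working session

There is one attempt and no reset: what is moved stays moved. The work goes in short steps, Python scripts to look and compute and a tool call to move; the robot and the scene stay as the last step left them, time stands still between calls to the robot, and variables do not carry over. Pictures are saved under pics/ and viewed, at most 10 in all, crops included, and the job is handed in when it is done.

Besides the shell and the picture viewer there is one more tool, called after "Call:" as name(argument=value, ...) on one line, values as JSON. servo_tool: Moves the arm, as the interface text tells. Its arguments: {"type":"object","properties":{"deltas":{"type":"array"},"fingers":{"type":"number"}},"required":["deltas"]}

```bash
mkdir -p pics; ls; cat > h.py <<'E'
import numpy as np, cv2
from plant import bot
def snap(n,f):
    m=bot.camera_model(n); im=np.array(bot.capture(n)); cv2.imwrite('pics/'+f,im[:,:,::-1]); np.savez('pics/'+f+'.npz',im=im,K=m['mtx'],t=m['xyz'],R=m['rotation']); return im,m
E
python3 - <<'E'
from h import *
o=bot.get_obs(); print(o['time'],o['tool_pos'],o['tcp_rot'],o['grip_width'])
a,m=snap('scene','s0.png'); b,m2=snap('side','d0.png'); c,m3=snap('wrist','w0.png')
for q in(m,m2,m3): print(q)
E
```

```text
pics
0.0 [5.24606637e+02 8.37547165e-02 2.26055304e+02] [-3.14009271e+00 -2.03141236e-04  1.57083217e+00] 91.58394735414078
{'mtx': array([[508.22781196,   0.        , 320.39146397],
       [  0.        , 508.22781196, 201.71062632],
       [  0.        ,   0.        ,   1.        ]]), 'xyz': array([1498.47585126,  202.30416001,  842.07343859]), 'rotation': array([-2.24675673e+00,  1.17303499e-03,  1.76233656e+00])}
{'mtx': array([[491.65802826,   0.        , 322.57933069],
       [  0.        , 491.65802826, 200.75968762],
       [  0.        ,   0.        ,   1.        ]]), 'xyz': array([ 68.97971994, 969.81576807, 860.91198806]), 'rotation': array([-2.22152902,  0.0046642 , -2.66069566])}
{'mtx': array([[309.70691629,   0.        , 316.54329335],
       [  0.        , 309.70691629, 197.4629924 ],
       [  0.        ,   0.        ,   1.        ]]), 'xyz': array([525.48653764,  64.98630868, 384.85344371]), 'rotation': array([2.89327625e+00, 1.74339776e-03, 1.35898116e-03])}
```

View pics/s0.png

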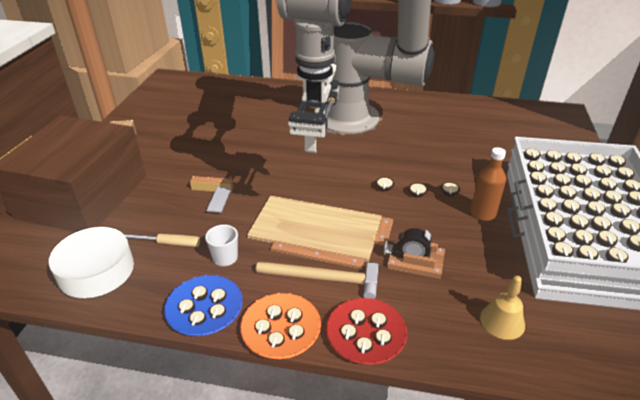

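View pics/d0.png

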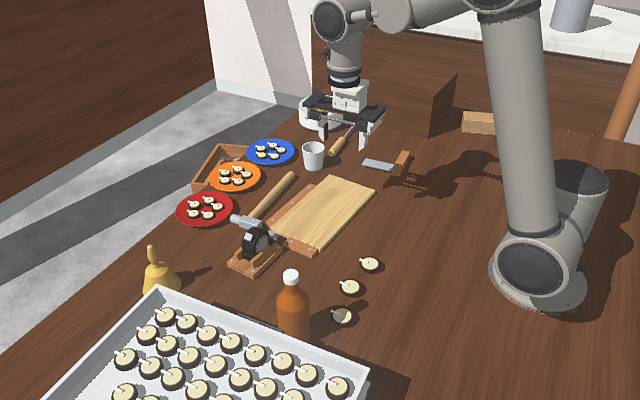

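View pics/w0.png

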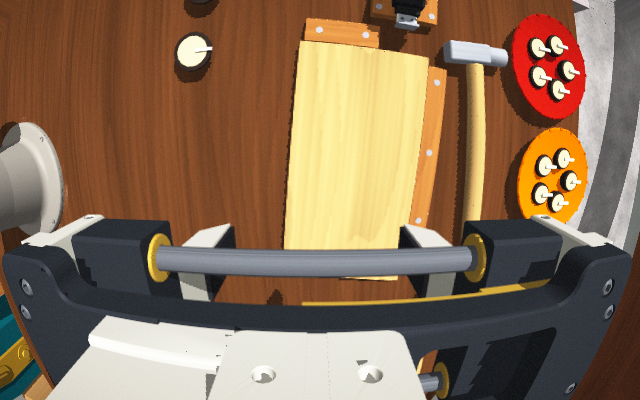

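The plank lies with the tape at its +y world end; the pull direction is about world −y, and the fence is on the +x side. In the scene view the plank is at (250–390, 200–260), the square at (215,190) and the tape at (410,245). The square already points roughly the right way. Next I'll measure it.

```bash
cat >> h.py <<'E'
from scipy.spatial.transform import Rotation as Ro
def load(f): return np.load('pics/'+f+'.npz')
def rays(d,px,wrist=False):
    px=np.atleast_2d(np.float64(px)); K=d['K']; R=Ro.from_euler('xyz',d['R']).as_matrix()
    u=(px[:,0]-K[0,2])/K[0,0]; v=(px[:,1]-K[1,2])/K[1,1]
    if wrist:
        r=np.hypot(u,v)+1e-12; c=np.stack([u/r*np.sin(r),v/r*np.sin(r),np.cos(r)],1)
    else: c=np.stack([u,v,1+0*u],1)
    return np.float64(d['t']),(R@c.T).T
def plane(d,px,z,wrist=False):
    t,r=rays(d,px,wrist); return t+r*((z-t[2])/r[:,2])[:,None]
def tri(obs):
    A=np.zeros((3,3)); b=np.zeros(3); 
    for d,p,w in obs:
        t,r=rays(d,p,w); r=r[0]/np.linalg.norm(r[0]); P=np.eye(3)-np.outer(r,r); A+=P; b+=P@t
    x=np.linalg.solve(A,b); return x
E
python3 - <<'E'
from h import *
np.set_printoptions(precision=1,suppress=True)
for f,w in(('s0.png',0),('d0.png',0),('w0.png',1)):
    d=load(f); hsv=cv2.cvtColor(d['im'],cv2.COLOR_RGB2HSV)
    pt={'s0.png':(320,225),'d0.png':(325,215),'w0.png':(350,150)}[f]
    q=hsv[pt[1],pt[0]]; print(f,q)
    m=cv2.inRange(hsv,np.array([18,60,150]),np.array([32,165,255]))
    n,l,s,c=cv2.connectedComponentsWithStats(m); k=l[pt[1],pt[0]]; M=np.uint8(l==k); print(s[k])
    cs,_=cv2.findContours(M,cv2.RETR_EXTERNAL,cv2.CHAIN_APPROX_NONE); ct=max(cs,key=cv2.contourArea)
    ap=cv2.approxPolyDP(cv2.convexHull(ct),5,True)[:,0]
    for p,x in zip(ap,plane(d,ap,12,w)): print(p,x)
s=load('s0.png')['im'][165:285,175:440]; dd=load('d0.png')['im'][140:290,215:420]
a=cv2.resize(s,None,fx=3,fy=3,interpolation=cv2.INTER_CUBIC)
cv2.imwrite('pics/cs.png',a[:,:,::-1]); cv2.imwrite('pics/cd.png',cv2.resize(dd,None,fx=3.9,fy=3.9,interpolation=cv2.INTER_CUBIC)[:,:,::-1])
E
```

```text
s0.png [ 20  90 242]
[ 249  197  132   60 4307]
[249 233] [ 634.4 -142.6   12. ]
[271 197] [ 487.7 -127.6   12. ]
[380 217] [514.6 163.3  12. ]
[368 256] [658.1 150.   12. ]
d0.png [ 20  97 226]
[ 269  174  106   78 3571]
[374 190] [ 478.2 -132.    12. ]
[319 251] [499.8 172.   12. ]
[269 226] [664.1 147.3  12. ]
[329 174] [ 633.5 -146.1   12. ]
w0.png [ 25 104 252]
[  284    41   145   209 25672]
[300  41] [505.  163.1  12. ]
[427  58] [661.6 149.   12. ]
[415 181] [649.8  -7.8  12. ]
[397 248] [632.8 -99.2  12. ]
[284 248] [482.3 -98.1  12. ]
```

View pics/cs.png

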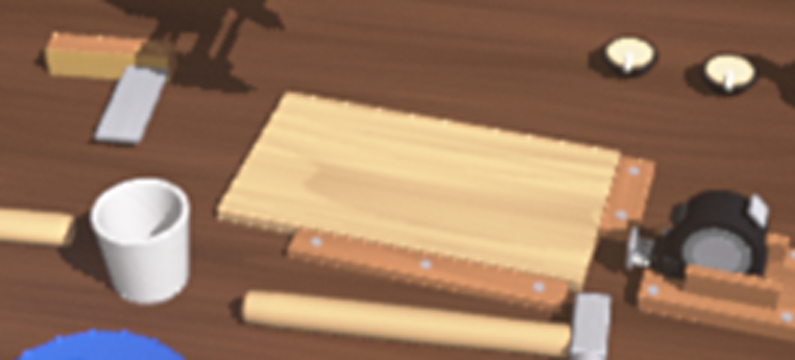

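View pics/cd.png

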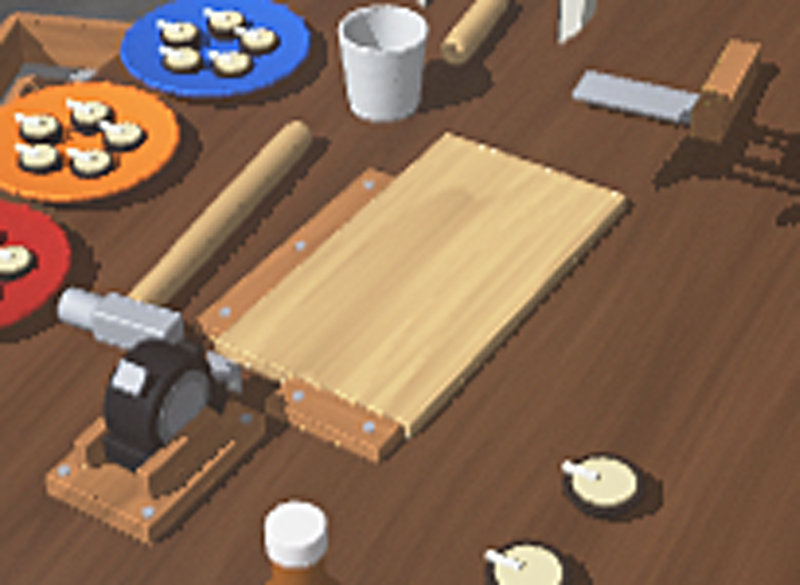

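The scene crop shows the plank with the hook at about (388,248) full-frame, left of the tape case. The side crop shows the case at (250,240) and the square's stock at (402,160) full-frame. The two views agree on the plank: centre about (571,10), with station x at about −94.8°.

```bash
python3 - <<'E'
from h import *
np.set_printoptions(precision=1,suppress=True)
s,d=load('s0.png'),load('d0.png')
S=lambda x,y:(175+x/3,165+y/3); D=lambda x,y:(215+x/3.9,140+y/3.9)
for n,a,b in(('bladetip L',S(95,140),D(575,97)),('bladetip R',S(135,143),D(590,72)),('hook',S(634,250),D(228,375)),('blade root outer',S(165,68),D(697,97)),('bottle cap',(498,154),D(297,520))):
    a=tuple(np.float64(a)); print(n,tri([(s,a,0),(d,b,0)]))
print('scene blade z15',plane(s,[S(95,140),S(135,143),S(165,68),S(125,68)],14))
print('side blade z15',plane(d,[D(572,97),D(590,72),D(697,95),D(683,122)],14))
print('stock top scene',plane(s,[S(50,35),S(138,40)],28)); print('stock top side',plane(d,[D(733,40),D(760,45),D(727,103),D(695,95)],28))
print('bottle base',plane(s,(486,216),0))
E
```

```text
bladetip L [ 571.4 -271.9   -1.2]
bladetip R [ 563.5 -249.6   16.5]
hook [628.  186.5  18.1]
blade root outer [ 469.9 -251.6   22.8]
bottle cap [432.2 417.1 182.9]
scene blade z15 [[ 579.4 -271.5   14. ]
 [ 576.8 -236.9   14. ]
 [ 471.7 -246.2   14. ]
 [ 478.5 -281.6   14. ]]
side blade z15 [[ 563.9 -235.8   14. ]
 [ 566.  -276.9   14. ]
 [ 475.4 -284.5   14. ]
 [ 471.2 -242.8   14. ]]
stock top scene [[ 461.3 -357.7   28. ]
 [ 453.5 -276.4   28. ]]
stock top side [[ 472.2 -355.5   28. ]
 [ 449.7 -358.2   28. ]
 [ 443.5 -263.7   28. ]
 [ 470.1 -263.    28. ]]
bottle base [[445.2 428.4   0. ]]
```

Call:
servo_tool(deltas=[[[0, 0, 0], [0, 0, 4.9]], [[0.03, 0.0155, 0.0145], [0, 0, 0]], [[0.03, 0.0155, 0.0145], [0, 0, 0]], [[0.03, 0.0155, 0.0145], [0, 0, 0]], [[0.03, 0.0155, 0.0145], [0, 0, 0]], [[0.03, 0.0155, 0.0145], [0, 0, 0]], [[0, 0, 0], [0, 0, 0]], [[0, 0, 0], [0, 0, 0]]], fingers=0.6)

```text
time: 1.15
tool_pos: [614.7, 142.4, 154.2]
tcp_rot: [-3.141, 0.001, 1.485]
contact_force: [-0.3, -0.2, 0.3]
grip_width: 55.0
finger_force: 0.0
```

```bash
python3 - <<'E'
from h import *
im,m=snap('wrist','w1.png'); o=bot.get_obs(); print(o['tool_pos'],o['tcp_rot'],m['xyz'],m['rotation'])
E
```

```text
[614.83519187 142.08982256 154.62812905] [3.14141699e+00 3.13787117e-04 1.48479293e+00] [621.05816222 207.17355894 312.82444315] [ 2.89252058e+00  1.07080932e-03 -8.39907672e-02]
```

Call:
servo_tool(deltas=[[[0.02, 0.0075, 0.025], [0, 0, 0]], [[0.02, 0.0075, 0.025], [0, 0, 0]], [[0, 0, 0.02], [0, 0, 0]], [[0, 0, 0], [0, 0, 0]], [[0, 0, 0], [0, 0, 0]]])

```text
time: 1.82
tool_pos: [634.0, 180.7, 85.8]
tcp_rot: [3.14, -0.0, 1.484]
contact_force: [0.7, 0.3, 0.0]
grip_width: 55.1
finger_force: 0.0
```

```bash
python3 - <<'E'
from h import *
im,m=snap('wrist','w2.png'); o=bot.get_obs(); print(o['tool_pos'],o['tcp_rot'],m['xyz'],m['rotation'])
a=load('w1.png')['im'][0:300,170:470]
b=im[0:300,170:470]
c=cv2.resize(np.hstack([a,b]),(800,400),interpolation=cv2.INTER_CUBIC); cv2.imwrite('pics/c12.png',c[:,:,::-1])
E
```

```text
[634.18622551 180.86363421  85.9698928 ] [ 3.13909168e+00 -5.44717508e-04  1.48442035e+00] [640.04792076 245.38543359 244.517139  ] [ 2.89343061e+00 -1.50984288e-03 -8.51425204e-02]
```

View pics/c12.png

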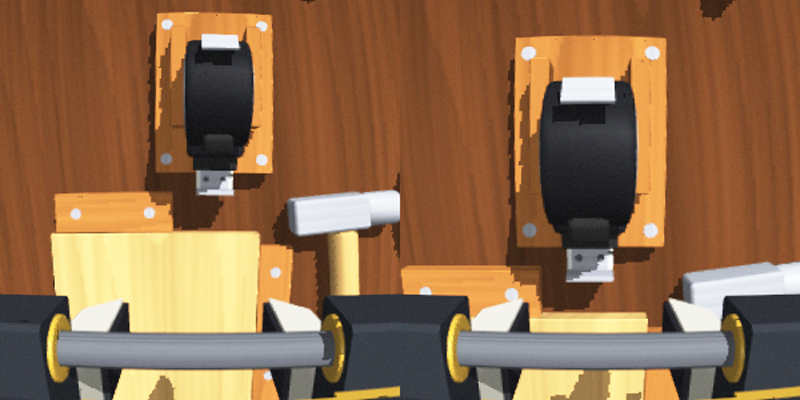

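The view shows the hook's white tab below the case, at full-frame (331,146) in the first picture and (312,211) in the second. I'll triangulate it from these two places.

```bash
python3 - <<'E'
from h import *
np.set_printoptions(precision=1,suppress=True)
a,b=load('w1.png'),load('w2.png')
def box(d,x0,x1,y0,y1):
    im=d['im'][y0:y1,x0:x1]; m=cv2.inRange(cv2.cvtColor(im,cv2.COLOR_RGB2HSV),np.array([0,0,150]),np.array([180,60,255]))
    n,l,s,c=cv2.connectedComponentsWithStats(m); k=1+np.argmax(s[1:,4]); M=l==k
    ys=np.where(M.sum(1)>10)[0]; y=ys.max(); xs=np.where(M[y-1])[0]; print(s[k]+[x0,y0,0,0,0],y+y0,xs.min()+x0,xs.max()+x0)
    return (xs.min()+x0-.5,y+y0+.5),(xs.max()+x0+.5,y+y0+.5)
p=box(a,305,360,120,152); q=box(b,285,345,180,218)
for i in(0,1): print(tri([(a,p[i],1),(b,q[i],1)]), plane(a,p[i],33,1),plane(b,q[i],33,1))
# plank/station: near-end edges in w1
d=a; hsv=cv2.cvtColor(d['im'],cv2.COLOR_RGB2HSV); m=cv2.inRange(hsv,np.array([18,60,150]),np.array([32,165,255]))
n,l,s,c=cv2.connectedComponentsWithStats(m); k=l[200,290]; M=np.uint8(l==k)
cs,_=cv2.findContours(M,cv2.RETR_EXTERNAL,cv2.CHAIN_APPROX_NONE); ap=cv2.approxPolyDP(cv2.convexHull(max(cs,key=cv2.contourArea)),3,True)[:,0]
for x,y in zip(ap,plane(d,ap,12,1)): print(x,y)
E
```

```text
[319 132  27  15 188] 146 319 344
[295 191  36  21 345] 210 299 330
[621.2 182.9  30. ] [[620.5 183.4  33. ]] [[622.2 183.5  33. ]]
[644.5 181.4  31.9] [[644.  181.6  33. ]] [[644.9 181.6  33. ]]
[364 176] [663.2 148.9  12. ]
[360 249] [655.6  70.7  12. ]
[269 249] [559.1  78.7  12. ]
[223 240] [509.6  92.2  12. ]
[212 221] [501.1 114.5  12. ]
[209 175] [506.2 163.9  12. ]
```

Call:
servo_tool(deltas=[[[0.0015, -0.0013, 0.015], [0, 0, 0]], [[0, 0, 0.015], [0, 0, 0]], [[0, 0, 0.015], [0, 0, 0]], [[0, 0, 0.01], [0, 0, 0]], [[0, 0, 0.009], [0, 0, 0]], [[0, 0, 0], [0, 0, 0]], [[0, 0, 0], [0, 0, 0]]])

```text
time: 2.75
tool_pos: [632.6, 183.1, 20.6]
tcp_rot: [3.141, -0.0, 1.485]
contact_force: [0.1, -0.6, 0.7]
grip_width: 55.2
finger_force: 0.0
```

Call:
servo_tool(deltas=[[[0, 0, 0], [0, 0, 0]], [[0, 0, 0], [0, 0, 0]], [[0, 0, 0], [0, 0, 0]], [[0, 0, 0], [0, 0, 0]]], fingers=0)

```text
time: 3.25
tool_pos: [631.6, 183.0, 20.1]
tcp_rot: [-3.14, 0.0, 1.485]
contact_force: [-1.4, -0.4, 1.7]
grip_width: 23.9
finger_force: 30.0
```

Call:
servo_tool(deltas=[[[-0.005, 0, -0.005], [0, 0, 0]], [[-0.02, 0, 0], [0, 0, 0]], [[-0.02, 0, 0], [0, 0, 0]], [[-0.02, 0, 0], [0, 0, 0]], [[-0.02, 0, 0], [0, 0, 0]], [[-0.02, 0, 0], [0, 0, 0]], [[-0.02, 0, 0], [0, 0, 0]], [[0, 0, 0], [0, 0, 0]]])

```text
time: 4.25
tool_pos: [621.4, 57.3, 25.3]
tcp_rot: [-3.141, -0.0, 1.483]
contact_force: [-0.9, 5.5, -0.9]
grip_width: 24.0
finger_force: 30.0
```

Call:
servo_tool(deltas=[[[-0.022, 0, 0], [0, 0, 0]], [[-0.022, 0, 0], [0, 0, 0]], [[-0.022, 0, 0], [0, 0, 0]], [[-0.022, 0, 0], [0, 0, 0]], [[-0.022, 0, 0], [0, 0, 0]], [[-0.022, 0, 0], [0, 0, 0]], [[-0.022, 0, 0], [0, 0, 0]], [[-0.022, 0, 0], [0, 0, 0]], [[-0.022, 0, 0], [0, 0, 0]], [[-0.022, 0, 0], [0, 0, 0]], [[0, 0, 0], [0, 0, 0]], [[0, 0, 0], [0, 0, 0]]])

```text
time: 5.75
tool_pos: [602.6, -160.3, 25.1]
tcp_rot: [-3.141, -0.001, 1.485]
contact_force: [1.1, 4.5, -1.4]
grip_width: 23.7
finger_force: 30.0
```

```bash
python3 - <<'E'
from h import *
o=bot.get_obs(); print(o['tool_pos'],o['tcp_rot'],o['contact_force'])
im,m=snap('wrist','w3.png'); s,_=snap('scene','s3.png'); 
a=cv2.resize(im[100:300,180:480],(600,400),interpolation=cv2.INTER_CUBIC)
b=cv2.resize(s[180:270,235:435],(600,200*270//200*1),interpolation=cv2.INTER_CUBIC)[:200]
cv2.imwrite('pics/c3.png',np.vstack([a,b])[:,:,::-1])
E
```

```text
[ 602.60957531 -160.33355792   25.09863581] [-3.14116400e+00 -5.31143834e-04  1.48503828e+00] [ 1.07481123  4.49129078 -1.38043027]
```

View pics/c3.png

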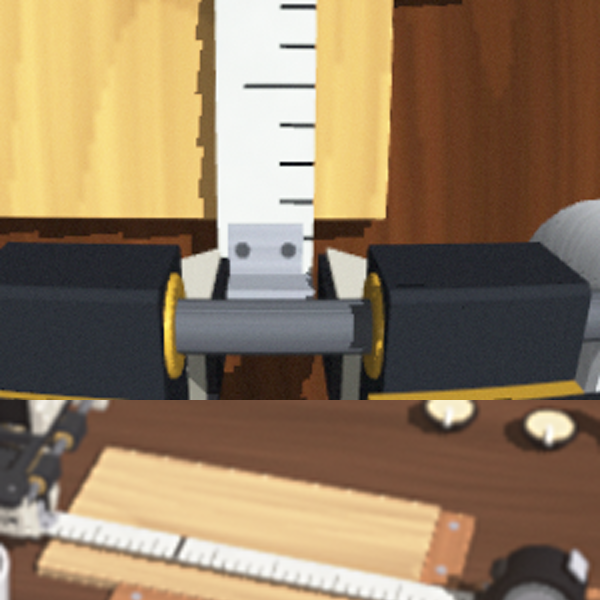

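The blade is drawn out over the plank. The hook tab is between the fingers at about crop row 290, and the plank's end edge is at crop row 217, so the hook is past the end. I'll compute the gap, along with the plank edges and the mark.

```bash
python3 - <<'E'
from h import *
np.set_printoptions(precision=1,suppress=True)
d=load('w3.png'); im=d['im']; hsv=cv2.cvtColor(im,cv2.COLOR_RGB2HSV)
m=cv2.inRange(hsv,np.array([18,60,120]),np.array([32,165,255]))
ys=[max(np.where(m[:212,x])[0])+.5 for x in list(range(200,272,4))+list(range(344,368,4))]
xs=list(range(200,272,4))+list(range(344,368,4))
P=plane(d,np.c_[xs,ys],12,1); k=np.polyfit(P[:,0],P[:,1],1); print('end line',k,np.degrees(np.arctan(k[0])),np.std(P[:,1]-np.polyval(k,P[:,0])),'y at x=604:',np.polyval(k,604))
print('tab top?',plane(d,[(180+265/2,100+297/2),(180+265/2,100+276/2)],36,1))
E
```

```text
end line [ -0.1 -95.6] -4.74617783700203 0.1289871783820392 y at x=604: -145.71240105982451
tab top? [[ 601.3 -160.1   36. ]
 [ 601.8 -154.2   36. ]]
```

Call:
servo_tool(deltas=[[[0, 0, 0.005], [0, 0, 0]], [[0, 0, 0.004], [0, 0, 0]], [[0, 0, 0.0022], [0, 0, 0]], [[0.004, 0, 0], [0, 0, 0]], [[0.004, 0, 0], [0, 0, 0]], [[0, 0, 0], [0, 0, 0]], [[0, 0, 0], [0, 0, 0]]])

```text
time: 6.72
tool_pos: [603.6, -152.5, 14.2]
tcp_rot: [3.141, 0.0, 1.486]
contact_force: [0.9, 4.8, 0.3]
grip_width: 24.1
finger_force: 30.0
```

Call:
servo_tool(deltas=[[[0.001, 0, 0], [0, 0, 0]], [[0.001, 0, 0], [0, 0, 0]], [[0, 0, 0], [0, 0, 0]]])

```text
time: 7.1
tool_pos: [603.7, -150.7, 14.1]
tcp_rot: [3.141, 0.0, 1.485]
contact_force: [0.4, 4.3, -0.1]
grip_width: 23.8
finger_force: 30.0
```

Call:
servo_tool(deltas=[[[0.001, 0, 0], [0, 0, 0]], [[0, 0, 0], [0, 0, 0]]])

```text
time: 7.35
tool_pos: [603.8, -150.1, 14.1]
tcp_rot: [3.141, 0.001, 1.485]
contact_force: [0.1, 2.2, -0.9]
grip_width: 23.7
finger_force: 30.0
```

Call:
servo_tool(deltas=[[[0.001, 0, 0], [0, 0, 0]], [[0, 0, 0], [0, 0, 0]]])

```text
time: 7.6
tool_pos: [603.9, -149.7, 14.1]
tcp_rot: [3.141, 0.001, 1.485]
contact_force: [0.4, -2.1, -1.2]
grip_width: 23.5
finger_force: 30.0
```

Call:
servo_tool(deltas=[[[0.0007, 0, 0], [0, 0, 0]], [[0, 0, 0], [0, 0, 0]]])

```text
time: 7.85
tool_pos: [604.2, -149.5, 14.2]
tcp_rot: [3.14, 0.002, 1.485]
contact_force: [1.3, -6.1, -2.8]
grip_width: 24.1
finger_force: 30.0
```

Call:
servo_tool(deltas=[[[0, 0, 0.0005], [0, 0, 0]], [[0, 0, 0], [0, 0, 0]], [[0, 0, 0], [0, 0, 0]], [[0, 0, 0], [0, 0, 0]]], fingers=0.42)

```text
time: 8.35
tool_pos: [603.9, -147.8, 13.6]
tcp_rot: [-3.142, -0.0, 1.486]
contact_force: [0.0, 0.2, 0.1]
grip_width: 38.2
finger_force: 0.0
```

Call:
servo_tool(deltas=[[[0, 0, -0.01], [0, 0, 0]], [[0, 0, -0.02], [0, 0, 0]], [[0, 0, -0.03], [0, 0, 0]], [[0, 0, -0.05], [0, 0, 0]], [[-0.02, -0.02, -0.05], [0, 0, 0]], [[-0.04, -0.04, -0.01], [0, 0, 0]], [[0, 0, 0], [0, 0, 0]], [[0, 0, 0], [0, 0, 0]]])

```text
time: 9.35
tool_pos: [539.1, -202.7, 184.1]
tcp_rot: [3.141, -0.0, 1.485]
contact_force: [0.3, 0.9, -0.3]
grip_width: 38.6
finger_force: 0.0
```

```bash
python3 - <<'E'
from h import *
o=bot.get_obs(); print(o['tool_pos'],o['tcp_rot'],o['contact_force'])
im,m=snap('wrist','w4.png')
cv2.imwrite('pics/c4.png',cv2.resize(im,(800,500),interpolation=cv2.INTER_CUBIC)[:,:,::-1])
E
```

```text
[ 539.12926059 -202.65764177  184.09666863] [ 3.14058372e+00 -8.04499672e-05  1.48461204e+00] [ 0.33119282  0.90657104 -0.30957897]
```

View pics/c4.png

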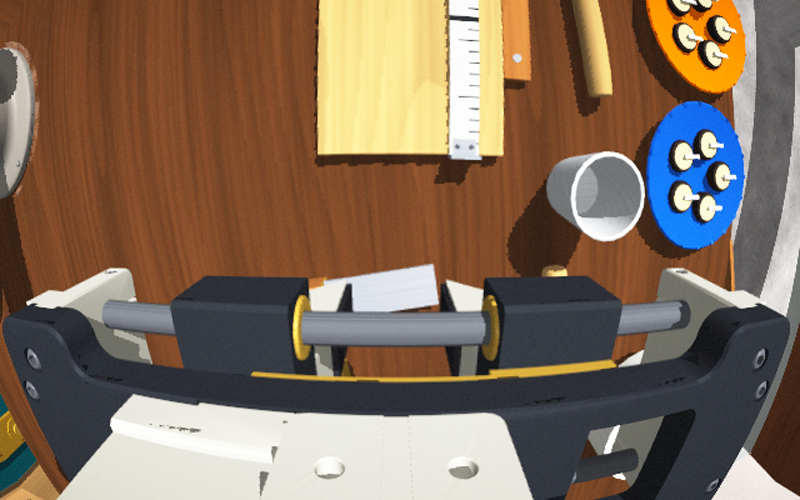

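The tape hook sits over the plank's end at (464,150) in this view and the blade stays out. The square's blade is at (395,290), partly hidden by the gripper, so I'll move to see the square whole.

Call:
servo_tool(deltas=[[[0, 0, 0], [0, 0, -9.5]], [[-0.0365, -0.0128, 0], [0, 0, 0]], [[-0.0365, -0.0128, 0], [0, 0, 0]], [[-0.0365, -0.0128, 0], [0, 0, 0]], [[-0.0365, -0.0128, 0], [0, 0, 0]], [[-0.0365, -0.0128, 0], [0, 0, 0]], [[0, 0, 0], [0, 0, 0]], [[0, 0, 0], [0, 0, 0]]], fingers=0.6)

```text
time: 10.4
tool_pos: [490.4, -388.7, 182.8]
tcp_rot: [-3.141, -0.001, 1.652]
contact_force: [-0.5, 0.7, -0.4]
grip_width: 55.0
finger_force: 0.0
```

```bash
python3 - <<'E'
from h import *
im,m=snap('wrist','w5.png'); print(bot.get_obs()['tool_pos'])
E
```

```text
[ 490.52820783 -388.37452371  183.05512209]
```

Call:
servo_tool(deltas=[[[0.03, 0, 0.03], [0, 0, 0]], [[0.03, 0, 0.03], [0, 0, 0]], [[0, 0, 0.01], [0, 0, 0]], [[0, 0, 0], [0, 0, 0]], [[0, 0, 0], [0, 0, 0]]])

```text
time: 11.08
tool_pos: [485.8, -330.9, 114.6]
tcp_rot: [3.14, 0.002, 1.651]
contact_force: [-0.1, 0.3, 0.1]
grip_width: 55.0
finger_force: 0.0
```

```bash
python3 - <<'E'
from h import *
im,m=snap('wrist','w6.png'); print(bot.get_obs()['tool_pos'],bot.get_obs()['tcp_rot'])
a=load('w5.png')['im'][0:300,120:520]
b=im[0:300,120:520]
cv2.imwrite('pics/c56.png',cv2.resize(np.hstack([a,b]),(800,300))[:,:,::-1])
E
```

```text
[ 485.70410162 -330.92729854  114.61522476] [3.13986600e+00 1.81613284e-03 1.65078855e+00]
```

View pics/c56.png

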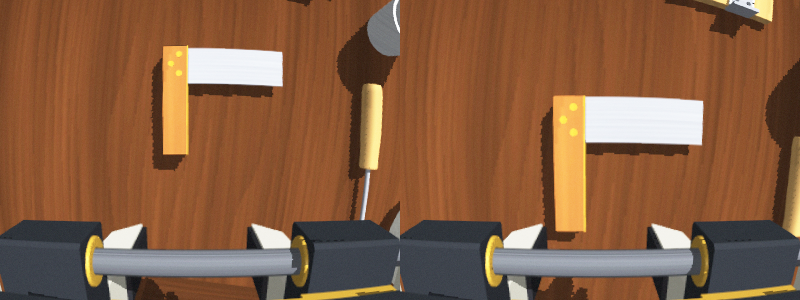

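The stock is upright at (163–188, 46–155) on the left and (553–586, 96–231) on the right. Its blade points right, towards world +x. Next are the stock top corners and the blade edges.

```bash
python3 - <<'E'
from h import *
np.set_printoptions(precision=1,suppress=True)
a,b=load('w5.png'),load('w6.png')
def quad(d,lo,hi,pt,eps=3):
    hsv=cv2.cvtColor(d['im'],cv2.COLOR_RGB2HSV); m=cv2.inRange(hsv,np.array(lo),np.array(hi))
    m[238:]=0; m=cv2.morphologyEx(m,cv2.MORPH_CLOSE,np.ones((7,7)))
    n,l,s,c=cv2.connectedComponentsWithStats(m); k=l[pt[1],pt[0]]
    cs,_=cv2.findContours(np.uint8(l==k),cv2.RETR_EXTERNAL,cv2.CHAIN_APPROX_NONE)
    return cv2.approxPolyDP(cv2.convexHull(max(cs,key=cv2.contourArea)),eps,True)[:,0]
for d,p,q in((a,(295,120),(350,70)),(b,(290,180),(360,120))):
    s=quad(d,[8,120,180],[28,255,255],p); print('stock',np.c_[s,plane(d,s,28,1)])
    s=quad(d,[0,0,150],[180,60,255],q); print('blade',np.c_[s,plane(d,s,15.7,1)])
pa=[(283,46),(307,46),(308,154),(283,155)]; pb=[(273,96),(304,96),(306,231),(275,231)]
for x,y in zip(pa,pb): print('tri',tri([(a,x,1),(b,y,1)]))
E
```

```text
stock [[ 307.    45.   469.5 -246.7   28. ]
 [ 308.   154.   479.7 -358.3   28. ]
 [ 283.   153.   454.2 -359.2   28. ]
 [ 283.    46.   445.5 -249.2   28. ]]
blade [[ 308.    48.   470.2 -246.9   15.7]
 [ 401.    52.   568.8 -239.3   15.7]
 [ 402.    85.   572.6 -275.8   15.7]
 [ 308.    83.   473.4 -284.9   15.7]]
stock [[ 304.    95.   469.8 -246.9   28. ]
 [ 305.   231.   479.  -358.2   28. ]
 [ 276.   230.   454.4 -359.5   28. ]
 [ 273.    96.   445.6 -249.2   28. ]]
blade [[ 305.    97.   470.2 -247.5   15.7]
 [ 422.   101.   569.3 -239.6   15.7]
 [ 421.   144.   572.5 -276.7   15.7]
 [ 306.   142.   474.  -284.8   15.7]]
tri [ 445.5 -249.1   27.9]
tri [ 469.7 -247.6   27.5]
tri [ 479.7 -358.4   27.4]
tri [ 453.6 -361.7   24.9]
```

Call:
servo_tool(deltas=[[[0.0253, -0.0212, 0.01], [0, 0, 0]], [[0, 0, 0.03], [0, 0, 0]], [[0, 0, 0.03], [0, 0, 0]], [[0, 0, 0.015], [0, 0, 0]], [[0, 0, 0.01], [0, 0, 0]], [[0, 0, 0.0056], [0, 0, 0]], [[0, 0, 0], [0, 0, 0]]])

```text
time: 12.0
tool_pos: [462.0, -306.6, 13.2]
tcp_rot: [3.141, 0.0, 1.651]
contact_force: [-0.2, -0.5, 0.5]
grip_width: 55.2
finger_force: 0.0
```

Call:
servo_tool(deltas=[[[0, 0, 0], [0, 0, 0]], [[0, 0, 0], [0, 0, 0]], [[0, 0, 0], [0, 0, 0]], [[0, 0, 0], [0, 0, 0]]], fingers=0)

```text
time: 12.5
tool_pos: [461.8, -306.5, 13.1]
tcp_rot: [3.141, 0.0, 1.651]
contact_force: [-0.6, -0.5, 2.2]
grip_width: 24.7
finger_force: 30.0
```

```bash
python3 - <<'E'
from h import *
np.set_printoptions(precision=2,suppress=True)
d=load('w4.png'); im=d['im']; hsv=cv2.cvtColor(im,cv2.COLOR_RGB2HSV)
m=cv2.inRange(hsv,np.array([18,60,120]),np.array([32,165,255]))
n,l,s,c=cv2.connectedComponentsWithStats(m); M=l==l[80,300]
ys=np.arange(10,118,3); xs=[np.where(M[y])[0].min()-.5 for y in ys]
F=plane(d,np.c_[xs,ys],12,1); k=np.polyfit(F[:,1],F[:,0],1); print('free edge x=',k,'deg',np.degrees(np.arctan(k[0])),'res',np.std(F[:,0]-np.polyval(k,F[:,1])))
xs=np.r_[np.arange(262,352,3)]; ys=[np.where(M[:,x])[0].max()+.5 for x in xs]
E=plane(d,np.c_[xs,ys],12,1); e=np.polyfit(E[:,0],E[:,1],1); print('end y=',e,np.degrees(np.arctan(e[0])),np.std(E[:,1]-np.polyval(e,E[:,0])))
g=im.min(2)[0:40,362:382].astype(int); print(g.mean(1).round()[:40])
np.set_printoptions(precision=1); cx=372
xw=[np.where(im[y].min(1)[350:395]>170)[0] for y in (30,60,90)]; print([(x.min()+350,x.max()+350) for x in xw])
E
```

```text
free edge x= [  0.08 489.76] deg 4.856076324648644 res 0.38742835977142426
end y= [ -0.09 -89.83] -5.27916196627734 0.42358316944650654
[251. 251. 251. 251. 251. 251. 225. 221. 251. 251. 251. 250. 219.  94.
  52.  52.  98. 238. 252. 252. 252. 252. 252. 236. 236. 252. 252. 252.
 252. 252. 251. 231. 180. 251. 252. 252. 252. 252. 252. 252.]
[(np.int64(360), np.int64(383)), (np.int64(360), np.int64(383)), (np.int64(360), np.int64(383))]
```

Call:
servo_tool(deltas=[[[0, 0, -0.01], [0, 0, 0]], [[0, 0, -0.01], [0, 0, 0]], [[0, 0, 0], [0, 0, 4.8]], [[0, 0, 0], [0, 0, 4.78]], [[0, 0, 0], [0, 0, 0]]])

```text
time: 13.12
tool_pos: [462.0, -306.5, 33.5]
tcp_rot: [3.141, 0.0, 1.485]
contact_force: [1.2, -0.1, -2.8]
grip_width: 24.4
finger_force: 30.0
```

Call:
servo_tool(deltas=[[[0.0134, -0.0026, 0], [0, 0, 0]], [[0.0234, -0.0026, 0], [0, 0, 0]], [[0.0234, -0.0026, 0], [0, 0, 0]], [[0.0234, -0.0026, 0], [0, 0, 0]], [[0.0234, -0.0026, 0], [0, 0, 0]], [[0.0234, -0.0026, 0], [0, 0, 0]], [[0.0234, -0.0026, 0], [0, 0, 0]], [[0.0234, -0.0026, 0], [0, 0, 0]], [[0.0234, -0.0026, 0], [0, 0, 0]], [[0.0234, -0.0026, 0], [0, 0, 0]], [[0.01, 0, 0], [0, 0, 0]], [[0, 0, 0], [0, 0, 0]], [[0, 0, 0], [0, 0, 0]]])

```text
time: 14.75
tool_pos: [456.5, -71.5, 33.0]
tcp_rot: [3.141, 0.0, 1.484]
contact_force: [-0.1, -0.6, -2.5]
grip_width: 24.7
finger_force: 30.0
```

```bash
python3 - <<'E'
from h import *
np.set_printoptions(precision=1,suppress=True)
o=bot.get_obs(); print(o['tool_pos'],o['tcp_rot'],o['contact_force'],o['grip_width'])
d=load('w4.png'); print('mark w4',plane(d,(371.5,14.45),17.3,1))
im,m=snap('wrist','w7.png')
cv2.imwrite('pics/c7.png',cv2.resize(im[0:300,150:530],None,fx=2,fy=2,interpolation=cv2.INTER_CUBIC)[:,:,::-1])
E
```

```text
[456.5 -71.5  33. ] [3.1 0.  1.5] [-0.1 -0.6 -2.5] 24.722010071410036
mark w4 [[613.7 -25.1  17.3]]
```

View pics/c7.png

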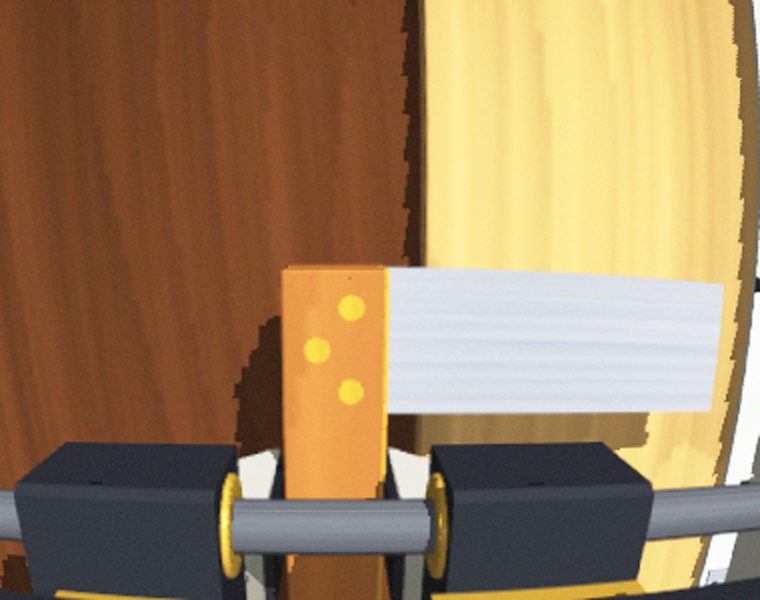

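The view shows the stock gripped at crop (283–388), the blade's outer edge at row about 268–283 and the plank's free edge at crop column 425. The mark is at the right border, at crop (758,285). That was my last picture, so from here on I work numerically.

```bash
cat > meas.py <<'E'
from h import *
np.set_printoptions(precision=2,suppress=True)
sx=np.array([-.0872,-.9962]); sy=np.array([.9962,-.0872])
def meas(f,lift,x0,x1,r0=100,r1=180):
    d=load(f); im=d['im']; hsv=cv2.cvtColor(im,cv2.COLOR_RGB2HSV)
    # mark: dark broad band inside the white tape, column by column
    out=[]
    for x in range(525,600):
        col=im[r0:r1,x].min(1).astype(int); w=np.where(col>150)[0]
        if len(w)<30: continue
        c=col.copy(); c[:w.min()]=255; c[w.max():]=255
        wt=np.clip(200-c,0,None); k=np.convolve(wt,np.ones(9),'same'); j=k.argmax(); sl=slice(max(j-6,0),j+7)
        if k[j]>200: out.append((x,r0+(np.arange(r1-r0)[sl]*wt[sl]).sum()/wt[sl].sum(),k[j]))
    out=np.array(out); 
    if len(out):
        out=out[out[:,2]>.6*np.median(out[:,2])]; P=plane(d,out[:,:2],17.3,1)[:,:2]; print('mark',len(out),P.mean(0),'sx',(P@sx).mean(),'sd',(P@sx).std(),'weights',np.median(out[:,2]))
    # blade outer edge (upper edge in picture)
    m=(hsv[:,:,1]<50)&(hsv[:,:,2]>140); E=[]
    for x in range(x0,x1,4):
        r=np.where(m[r0-20:r1+30,x])[0]
        if len(r)>15: E.append((x,r0-20+r.min()-.5))
    Q=plane(d,E,15.7+lift,1)[:,:2]; k=np.polyfit(Q@sy,Q@sx,1); print('edge sx',(Q@sx).mean(),'slope deg',np.degrees(np.arctan(k[0])),'at tape line',np.polyval(k,P.mean(0)@sy) if len(out) else '', 'sd',np.std(Q@sx-np.polyval(k,Q@sy)))
E
python3 - <<'E'
from meas import *
meas('w7.png',19.9,346,505)
d=load('w7.png'); im=d['im']; print(im[142-22:142+22:2,535].min(1), im[142-22:142+22:2,545].min(1))
hsv=cv2.cvtColor(im,cv2.COLOR_RGB2HSV); m=cv2.inRange(hsv,np.array([18,60,150]),np.array([32,165,255]))
ys=np.arange(10,125,5); xs=[150+200+np.where(m[y,350:])[0].min()-.5 for y in ys]; F=plane(d,np.c_[xs,ys],12,1)[:,:2]
print('free edge sy',(F@sy).mean(),np.polyfit(F@sx,F@sy,1),'TCP',np.array(bot.get_obs()['tool_pos'][:2])@np.c_[sx,sy])
# brass face of stock at top z=28+19.9 
ys=np.arange(150,210,5); xs=[330+np.where((hsv[y,330:360,1]<60)|(m[y,330:360]>0))[0].min() for y in ys]; print(xs)
E
```

```text
mark 26 [614.46 -26.01] sx -27.67207565724348 sd 0.05334335392857689 weights 1093.0
edge sx -27.467592897957502 slope deg -0.04963620540173034 at tape line -27.55012135259592 sd 0.1653105712526782
[249 249 249 250 250 250 250 250 250 249  30  33  37 122 250 250 250 250
 250 250 251 251] [249 249 249 250 249 238 250 250 250 250 182  31  32  31 236 251 250 251
 251 111 245 250]
free edge sy 488.1345310951914 [  0.   488.15] TCP [ 31.57 460.95]
[np.int64(343), np.int64(344), np.int64(343), np.int64(343), np.int64(343), np.int64(343), np.int64(343), np.int64(343), np.int64(343), np.int64(343), np.int64(342), np.int64(342)]
```

The blade's outer edge is within about 0.2 mm of the mark, and the gap to the plank's edge is about 14.8 mm. I'll lower it next.

Call:
servo_tool(deltas=[[[0, 0, 0.006], [0, 0, 0]], [[0, 0, 0.006], [0, 0, 0]], [[0, 0, 0.0045], [0, 0, 0]], [[0, 0, 0.002], [0, 0, 0]], [[0, 0, 0], [0, 0, 0]], [[0, 0, 0], [0, 0, 0]]])

```text
time: 15.55
tool_pos: [456.4, -71.1, 14.5]
tcp_rot: [3.141, 0.0, 1.484]
contact_force: [0.4, 0.2, -2.2]
grip_width: 24.8
finger_force: 30.0
```

Call:
servo_tool(deltas=[[[0, 0, 0.0007], [0, 0, 0]], [[0, 0, 0], [0, 0, 0]], [[0, 0, 0], [0, 0, 0]]])

```text
time: 15.92
tool_pos: [456.3, -71.1, 13.8]
tcp_rot: [3.141, 0.0, 1.484]
contact_force: [0.2, -0.3, -2.1]
grip_width: 24.5
finger_force: 30.0
```

Call:
servo_tool(deltas=[[[0, 0.004, 0], [0, 0, 0]], [[0, 0.004, 0], [0, 0, 0]], [[0, 0.004, 0], [0, 0, 0]], [[0, 0.001, 0], [0, 0, 0]], [[0, 0, 0], [0, 0, 0]], [[0, 0, 0], [0, 0, 0]]])

```text
time: 16.68
tool_pos: [469.0, -72.1, 13.7]
tcp_rot: [-3.141, -0.0, 1.484]
contact_force: [-0.4, -0.5, -2.6]
grip_width: 24.9
finger_force: 30.0
```

Call:
servo_tool(deltas=[[[0, 0.001, 0], [0, 0, 0]], [[0, 0, 0], [0, 0, 0]]])

```text
time: 16.92
tool_pos: [470.3, -72.3, 13.8]
tcp_rot: [3.141, 0.0, 1.484]
contact_force: [-0.1, 0.7, -2.4]
grip_width: 24.7
finger_force: 30.0
```

Call:
servo_tool(deltas=[[[0, 0.0007, 0], [0, 0, 0]], [[0, 0, 0], [0, 0, 0]]])

```text
time: 17.18
tool_pos: [470.5, -72.3, 13.6]
tcp_rot: [-3.141, -0.0, 1.484]
contact_force: [-1.5, -1.6, -1.5]
grip_width: 24.9
finger_force: 30.0
```

Call:
servo_tool(deltas=[[[0, 0.0007, 0], [0, 0, 0]], [[0, 0, 0], [0, 0, 0]]])

```text
time: 17.42
tool_pos: [470.5, -72.2, 13.6]
tcp_rot: [-3.139, -0.0, 1.484]
contact_force: [-5.2, -0.4, -0.0]
grip_width: 24.5
finger_force: 30.0
```

Call:
servo_tool(deltas=[[[0, 0.0007, 0], [0, 0, 0]], [[0, 0, 0], [0, 0, 0]]])

```text
time: 17.68
tool_pos: [470.8, -72.3, 13.5]
tcp_rot: [-3.138, -0.0, 1.484]
contact_force: [-6.6, -1.6, 0.6]
grip_width: 24.8
finger_force: 30.0
```

```bash
python3 - <<'E'
from meas import *
o=bot.get_obs(); print(o['tool_pos'],o['contact_force'],o['moment'])
snap('wrist','w8.png'); meas('w8.png',0.6,362,525)
E
```

```text
[470.79 -72.31  13.52] [-6.6  -1.55  0.65] [-0.24  1.1   0.12]
mark 28 [614.04 -25.99] sx -27.653496114352176 sd 0.0797245730952022 weights 1296.0
edge sx -28.072369839949857 slope deg -0.33220961636813523 at tape line -28.5077157502503 sd 0.14782419701689525
```

```bash
python3 - <<'E'
from meas import *
for a,b in((362,500),(370,440),(430,510)): meas('w8.png',0.3,a,b)
d=load('w8.png'); m=d['im']; print([ (x,m[x and 120:170,x].min(1).astype(int)[::4].tolist()) for x in (505,515,525)])
E
```

```text
mark 28 [614.04 -25.99] sx -27.653496114352176 sd 0.0797245730952022 weights 1296.0
edge sx -28.05021504595948 slope deg -0.3495907769161932 at tape line -28.522907027370362 sd 0.1494754260592523
mark 28 [614.04 -25.99] sx -27.653496114352176 sd 0.0797245730952022 weights 1296.0
edge sx -27.97535699592843 slope deg -0.2676096423174383 at tape line -28.409185737337268 sd 0.1473609190615543
mark 28 [614.04 -25.99] sx -27.653496114352176 sd 0.0797245730952022 weights 1296.0
edge sx -28.183691859013823 slope deg -0.3352107524675196 at tape line -28.506201159089155 sd 0.1524249586757464
[(505, [121, 121, 126, 121, 124, 133, 221, 220, 218, 220, 219, 228, 220]), (515, [129, 128, 130, 134, 125, 128, 130, 129, 131, 132, 128, 129, 129]), (525, [59, 65, 68, 62, 63, 62, 61, 62, 63, 64, 65, 70, 90])]
```

Call:
servo_tool(deltas=[[[-0.0006, -0.0004, 0], [0, 0, 0]], [[0, 0, 0.0003], [0, 0, 0]], [[0, 0, 0], [0, 0, 0]]])

```text
time: 18.1
tool_pos: [470.7, -72.6, 13.2]
tcp_rot: [-3.139, -0.001, 1.484]
contact_force: [-5.4, 1.0, 0.6]
grip_width: 24.8
finger_force: 30.0
```

Call:
servo_tool(deltas=[[[0, 0, 0], [0, 0, 0]], [[0, 0, 0], [0, 0, 0]], [[0, 0, 0], [0, 0, 0]]], fingers=0.38)

```text
time: 18.48
tool_pos: [472.6, -73.3, 13.7]
tcp_rot: [3.14, 0.0, 1.484]
contact_force: [0.2, 0.3, 0.3]
grip_width: 34.9
finger_force: 0.0
```

```bash
cat >> meas.py <<'E'
def gap(f):
    d=load(f); im=d['im']; hsv=cv2.cvtColor(im,cv2.COLOR_RGB2HSV); m=cv2.inRange(hsv,np.array([18,60,150]),np.array([32,165,255]))
    ys=np.arange(20,115,5); xs=[350+np.where(m[y,350:])[0].min()-.5 for y in ys]; F=plane(d,np.c_[xs,ys],12,1)[:,:2]; k=np.polyfit(F@sx,F@sy,1)
    print('free edge sy',(F@sy).mean(),'slope deg',np.degrees(np.arctan(k[0])),'res',np.std(F@sy-np.polyval(k,F@sx)))
E
python3 - <<'E'
from meas import *
o=bot.get_obs(); print(o['tool_pos'],o['contact_force'],o['grip_width'])
snap('wrist','w9.png'); meas('w9.png',0,362,500); gap('w9.png')
E
```

```text
[472.62 -73.27  13.71] [0.18 0.3  0.3 ] 34.867108169467635
mark 28 [613.98 -25.98] sx -27.659329349031758 sd 0.04763398065959919 weights 1274.0
edge sx -27.890338130207027 slope deg -0.160046025977707 at tape line -28.100306677612362 sd 0.1574473094267042
free edge sy 494.72492066791835 slope deg -0.12855660947873218 res 0.04022737940225231
```

Call:
servo_tool(deltas=[[[0, 0, -0.005], [0, 0, 0]], [[0, 0, -0.01], [0, 0, 0]], [[0, 0, -0.02], [0, 0, 0]], [[0, 0, -0.03], [0, 0, 0]], [[-0.02, 0.02, -0.03], [0, 0, 0]], [[-0.04, 0.03, 0], [0, 0, 0]], [[0, 0, 0], [0, 0, 0]], [[0, 0, 0], [0, 0, 0]]])

```text
time: 19.52
tool_pos: [515.7, -136.7, 108.4]
tcp_rot: [-3.141, -0.001, 1.483]
contact_force: [0.4, -0.3, 0.6]
grip_width: 35.2
finger_force: 0.0
```

```bash
python3 - <<'E'
from meas import *
np.set_printoptions(precision=1,suppress=True)
o=bot.get_obs(); print(o['time'],o['tool_pos'],o['contact_force'])
im,_=snap('wrist','w10.png'); d=load('w10.png')
hsv=cv2.cvtColor(im,cv2.COLOR_RGB2HSV)
def comp(lo,hi,z,name,amin,rmax=235):
    m=cv2.inRange(hsv,np.array(lo),np.array(hi)); m[rmax:]=0
    n,l,s,c=cv2.connectedComponentsWithStats(m)
    for k in range(1,n):
        if s[k,4]>amin:
            cs,_=cv2.findContours(np.uint8(l==k),cv2.RETR_EXTERNAL,cv2.CHAIN_APPROX_NONE); ap=cv2.approxPolyDP(cv2.convexHull(max(cs,key=cv2.contourArea)),4,True)[:,0]
            W=plane(d,ap,z,1)[:,:2]; print(name,s[k].tolist()); print(np.c_[ap,W,W@sx,W@sy])
comp([18,60,150],[32,165,255],12,'plank',1500); comp([0,0,140],[180,50,255],15.7,'white',600); comp([8,150,170],[17,255,255],28,'orange',400)
E
```

```text
19.525 [ 515.7 -136.7  108.4] [ 0.4 -0.3  0.6]
plank [270, 0, 136, 200, 20387]
[[ 401.     0.   603.1   30.5  -83.   598.1]
 [ 401.   198.   589.7 -143.3   91.3  599.9]
 [ 273.   198.   479.2 -133.8   91.5  489. ]
 [ 272.     0.   493.8   36.7  -79.6  488.8]]
plank [430, 0, 27, 200, 4080]
[[ 453.     0.   653.2   34.   -90.8  647.7]
 [ 451.   198.   637.9 -147.4   91.3  648.3]
 [ 430.   199.   616.9 -146.5   92.2  627.4]
 [ 435.     0.   635.    32.3  -87.6  629.8]]
plank [520, 0, 30, 138, 1961]
[[ 521.     0.   733.8   45.8 -109.6  727.1]
 [ 533.     0.   751.    49.1 -114.4  743.8]
 [ 548.    93.   755.7  -49.1  -17.   757.1]
 [ 547.   137.   752.7  -93.8   27.8  758. ]
 [ 536.   136.   736.8  -92.8   28.2  742.1]]
white [406, 0, 31, 59, 1607]
[[433.    0.  631.5  30.7 -85.6 626.4]
 [436.   57.  627.2 -22.6 -32.2 626.8]
 [407.   55.  601.2 -21.2 -31.3 600.7]
 [406.    0.  606.4  29.2 -81.9 601.5]]
white [270, 55, 124, 49, 5707]
[[392.   58.  587.9 -23.8 -27.6 587.8]
 [392.  102.  584.7 -60.8   9.5 587.8]
 [270.  101.  485.9 -52.4   9.8 488.6]
 [271.   56.  489.9 -15.  -27.7 489.4]]
[... 772 characters left out ...]
range [454, 0, 28, 124, 2828]
[[454.    0.  645.9  27.5 -83.7 641.1]
 [477.    1.  669.1  29.2 -87.5 664. ]
 [480.  123.  659.3 -79.8  22.1 663.7]
 [457.  121.  636.9 -77.9  22.1 641.3]]
orange [578, 0, 62, 78, 2579]
[[ 639.     0.   960.2   97.1 -180.5  948.1]
 [ 639.    65.   926.8    1.2  -82.   923.2]
 [ 620.    77.   873.6  -20.9  -55.3  872.1]
 [ 586.    74.   803.4  -25.9  -44.2  802.6]
 [ 578.    36.   796.9   13.9  -83.4  792.7]
 [ 586.     4.   822.5   55.7 -127.2  814.5]]
orange [236, 54, 32, 141, 3912]
[[ 265.    54.   487.   -15.6  -27.   486.5]
 [ 267.   193.   477.5 -125.4   83.3  486.6]
 [ 243.   194.   457.6 -124.5   84.1  466.7]
 [ 236.    59.   463.7  -16.2  -24.3  463.4]]
```

```bash
python3 - <<'E'
from meas import *
d=load('w10.png'); im=d['im']
for y in (120,150,180): print(y,[tuple(int(v) for v in im[y,x]) for x in range(262,278)])
M=[]
for x in range(411,431):
    c=im[40:85,x].min(1).astype(int); w=np.clip(200-c,0,None); k=np.convolve(w,np.ones(7),'same'); j=k.argmax(); s=slice(j-5,j+6); M.append((x,40+(np.arange(45)[s]*w[s]).sum()/w[s].sum()))
P=plane(d,M,17.3,1)[:,:2]; print('mark sx',(P@sx).mean(),(P@sx).std(), P.mean(0))
E=[]
for x in range(285,388,3):
    c=im[45:75,x].astype(int); sat=c.max(1)-c.min(1); r=np.where(sat<35)[0]; E.append((x,45+r.min()-.5))
Q=plane(d,E,15.7,1)[:,:2]; k=np.polyfit(Q@sy,Q@sx,1); print('edge',(Q@sx).mean(),np.degrees(np.arctan(k[0])),'at tape',np.polyval(k,P.mean(0)@sy))
F=plane(d,[(272.5,0),(272.5,198)],12,1)
snap('scene','s10.png'); snap('side','d10.png')
for f in('s','d'):
    a=cv2.cvtColor(load(f+'0.png')['im'],cv2.COLOR_RGB2GRAY).astype(int); b=cv2.cvtColor(load(f+'10.png')['im'],cv2.COLOR_RGB2GRAY).astype(int)
    n,l,s,c=cv2.connectedComponentsWithStats(np.uint8(abs(a-b)>30)); print(f,[q.tolist() for q in s[1:] if q[4]>25])
E
```

```text
120 [(235, 157, 73), (233, 155, 75), (233, 156, 77), (236, 157, 75), (239, 176, 75), (242, 202, 71), (194, 150, 50), (165, 123, 41), (167, 127, 46), (210, 165, 90), (247, 219, 136), (242, 212, 133), (242, 209, 127), (244, 216, 133), (244, 215, 128), (245, 216, 132)]
150 [(234, 157, 73), (234, 157, 77), (235, 155, 77), (233, 153, 73), (235, 163, 71), (241, 191, 72), (232, 187, 55), (166, 125, 45), (167, 127, 45), (173, 135, 61), (237, 202, 115), (246, 219, 137), (243, 212, 131), (244, 215, 133), (244, 214, 129), (245, 219, 133)]
180 [(234, 155, 75), (235, 154, 74), (234, 152, 72), (234, 155, 78), (231, 150, 73), (235, 168, 73), (240, 196, 71), (226, 183, 58), (166, 124, 41), (170, 128, 48), (180, 141, 66), (239, 201, 119), (244, 212, 128), (244, 212, 127), (243, 212, 127), (243, 215, 129)]
mark sx -28.24844183892555 0.11404387073165646 [612.19 -25.23]
edge -27.859470716073968 -0.07824873150148537 at tape -27.955300236307366
s [[244, 0, 22, 26, 222], [272, 0, 15, 16, 116], [295, 0, 21, 21, 302], [314, 0, 30, 29, 558], [386, 0, 47, 94, 2270], [222, 15, 74, 63, 2166], [297, 20, 39, 42, 954], [345, 27, 41, 19, 392], [341, 45, 46, 39, 879], [217, 49, 10, 17, 82], [297, 63, 40, 53, 913], [386, 70, 5, 9, 32], [197, 77, 78, 30, 1092], [377, 80, 15, 8, 56], [151, 83, 90, 130, 2913], [333, 85, 7, 14, 38], [341, 84, 39, 41, 688], [233, 97, 64, 45, 1059], [369, 100, 13, 17, 82], [312, 107, 8, 6, 33], [200, 110, 72, 85, 1488], [276, 114, 52, 39, 888], [193, 122, 23, 17, 261], [176, 132, 18, 15, 159], [265, 142, 12, 8, 38], [233, 176, 7, 6, 29], [273, 186, 43, 17, 439], [249, 217, 7, 12, 47], [274, 225, 117, 29, 718]]
d [[302, 0, 280, 308, 27550], [362, 130, 48, 45, 637], [408, 157, 7, 7, 27], [580, 157, 38, 14, 224], [409, 159, 20, 16, 125], [268, 171, 81, 68, 669], [596, 171, 44, 55, 1083], [406, 177, 20, 11, 62], [355, 187, 26, 31, 233], [371, 195, 16, 17, 40], [538, 260, 79, 63, 1389]]
```

The brass face meets the plank with no dark gap. The blade edge is within about 0.3 mm of the mark's middle and the tape is holding, so I'll hand the job in.

```bash
python3 -c "
from plant import bot
print(bot.close_job())"
```

```text
the job is handed in; nothing more can be done
None
```

I handed the job in with the tape hooked over the plank's far end and holding on its own. The square lies flat with its stock against the free edge and its blade's outer edge about 0.3 mm from the middle of the black mark. The plank was still in its corner, no bystanders had visibly moved, and it took about 20 of the 56 s; the judge returned no verdict.

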